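# Pile the boxwood laps under the swing arm

## Robot

A 6-joint arm with a two-finger parallel gripper is mounted at the origin on the work surface. World frame = base frame: x ahead of the robot, y to its left, z up, the work surface at z = 0. Lengths are in mm, angles in rad, forces in N, time in s.
With the tool pointing down it reaches from about 425 to 950 mm from the base axis. Payload 3.5 kg.
Tool frame: the origin (TCP) lies at the very end of the fingers, on their centre line; the grasp point (between the pads) lies robot.grasp_offset behind it (robot.grasp_offset is the distance from the TCP to the grasp point, in mm); z points along the fingers, y is the line along which they close (so a half turn about z gives the same grasp; the last joint's range is limited). The gripper opens to 85 mm and grips with 20 to 120 N. Pads are 22 mm wide; open, the fingers measure 114 mm over their backs; the gripper's body (76 mm by 85 mm) begins 54 mm behind the grasp point. The pads swing forward as they close: fully open they stand 13 mm farther back than shut.
Start: joints at [-1.307, 0.286, 1.577, -0, 1.279, -0.15], TCP at [271.433, -618.005, 191.725] pointing down, gripper open.
Joint ranges: [-2.77, 2.77], [-0.9, 2.22], [0.21, 2.48], [-1.53, 4.67], [0.24, 2.81], [-2.84, 2.84]. Speed limits (rad/s): [2.79, 2.79, 3.14, 3.14, 3.14, 3.14].

## Interface

Orientations are given as a unit quaternion [w, x, y, z].
In Python, from station import robot, hand, grab_frame, workorder gives the robot as it stands. The module is installed in compiled form; this text tells all that it offers. Calls block until the motion is done:
- robot.move_ptp(position, orientation): joint-space move of the TCP to a pose.
- robot.movel(position, max_speed=150, ori=None, max_force=None): straight line of the TCP; ori=None keeps the orientation; max_speed is the mean speed in mm/s. With max_force (N) it stops when the force on the tool has changed by that much, and returns True; else False.
- robot.move_j(angles): joint-space move.
- hand.move_gripper(opening): finger opening in mm; the grip force is fixed at half the most; returns when the fingers have stopped.
- robot.hold(seconds).
- robot.inverse_kinematics(position, orientation): joint angles nearest the present ones, or None.
- grab_frame(name): name is "side" or "top"; returns a dict with "color" (480x640x3 uint8, red, green, blue), "fx", "fy", "cx", "cy" (pixels), "dist_coeffs" ([k1, k2, p1, p2, k3] as OpenCV has them; the pictures are not rectified), "R" (3x3) and "t" (3): a world point X has camera coordinates R X + t. Camera axes: x right, y down, z forward; pixel columns grow to the right and rows downward; lengths in mm; the calibration is good to about 2 mm. A picture is of the moment at which its call begins. There is no depth.
A pose or a line that the arm cannot do raises robot.MotionError and nothing moves.
- workorder.job_done(): hands the job in; it is judged then, once.
Readings, each from a call of its own:
- robot.current_time(): time.
- robot.current_qpos(): joint angles.
- robot.current_joint_vel(): joint speeds.
- robot.current_joint_efforts(): joint torques, N m.
- robot.current_eef_pos(): TCP position.
- robot.current_ee_rot(): TCP orientation.
- robot.current_force(): force on the tool from outside, world axes, zero at the start.
- robot.current_moment(): the same for the moment, N m.
- robot.current_finger_gap(): finger opening in mm.
- robot.current_finger_force(): force on a finger pad.
Only numpy, scipy, OpenCV 4.12 (cv2) and the standard library are available. Lean on these libraries where they do the work, as an engineer would, in place of code of your own. Each camera call takes 0.05 s, during which the arm holds its last target. There are 200 camera calls.

## Task

The fixture's cam lock is already released. Swing the green arm well clear of the bed, gently lay the loose boxwood lap squarely on top of the lap that lies on the bed so that their edges are flush, and then swing the arm back over the pile, fully home against its stop. Leave the lower lap where it lies, do not disturb the other things on the bench, and let go of everything at the end.

Things in the scene. Friction and masses are not known exactly. Their poses are not given: they have to be found in the camera images.
- bed (a point): centre of the fixture's flat bed (bright ground steel face), on its top face 14 mm above the bench; its x axis points from the bed to the pivot post. The green steel base plate, fixed to the bench, is 170 x 170 x 14 mm: from 45 mm on the -x side of this point to 125 mm on its +x side, and 85 mm to either side along y.
- pivot (a point): point on the vertical hinge axis of the arm, 110 mm above the bench, 95 mm from the bed centre along the fixture's x axis. The green post stands here, with the released cam lock on its top (steel cam and red lever pointing away from the bed, highest point 110 mm above the bench).
- knob (a point): middle of the grip of the arm's upright round black knob, 24 mm diameter, 45 mm tall (82 to 127 mm above the bench), standing rigidly on the free end of the swing arm. The point is on the knob's axis, 110 mm above the bench and 155 mm from the hinge axis. It can be pinched from above.
- swing (a joint): swing arm's angle about the vertical axis through pivot, rad. 0: home at its stop, the arm straight across the bed's middle, knob on the fixture's -x side. It grows clockwise from above (knob moves towards the fixture's +y side) to a stop at 1.75; past about 1.2 it is clear of the bed. Takes about 1 N at the knob, no spring, stays where left. Starts at 0 to 0.3.
- lap_bed: tan boxwood lap, a plain flat block 120 x 42 x 20 mm (long along its x axis, wide along y), about 100 g, lying loose and flat on the bed below the arm, its long side roughly across the arm. Origin: centre of its underside.
- lap_loose: the other tan boxwood lap, the same 120 x 42 x 20 mm block (long along x), lying flat on the bench away from the fixture at any yaw. Origin: centre of its underside.
- insert: bystander: polished round steel cavity insert, 80 mm diameter, 28 mm high, standing on the bench. Origin: centre of its underside.
- stone_box: bystander: open yellow plastic box of polishing stones, 130 x 75 x 32 mm (long along x). Origin: centre of its underside.
- jar: bystander: small closed jar, 48 mm diameter, 45 mm high. Origin: centre of its underside.
- pad (a point): centre of the underside of the 32 mm wide black rubber pad under the swing arm, 62 mm above the bench, 95 mm from the hinge axis; the arm is a level green bar 30 mm wide, from 70 to 82 mm above the bench, reaching 170 mm from the hinge axis. A pile of two laps (top 54 mm above the bench) passes below the pad.

How it is judged (in metres and radians):
On the way, in this order (a step that is already met when the one before it is completed fails the run):
1. the arm is swung clear of the bed (arm past 1.2 rad) while the loose lap is not yet on the bed (value of joint swing above 1.2 rad and horizontal distance between lap_loose and lap_bed above 0.08 m), for 0.2 s.
2. with the arm still clear, the loose lap lies flat and square on the other lap and is let go (value of joint swing above 1.1 rad and horizontal distance between lap_loose and lap_bed below 0.007 m and z of lap_loose in the frame of lap_bed between 0.017 and 0.023 m and angle between the x axis of lap_loose and the x axis of lap_bed, either way round below 0.1 rad and contact force between the fingers and lap_loose below 0.1 N and linear speed of lap_loose below 0.02 m/s), for 0.2 s.
At the end, for the whole second after the job is handed in: the arm is home over the pile (within 0.12 rad of its stop) and at rest; the loose lap lies flat on the other, centres within 7 mm and sides parallel within 0.1 rad, at rest; the lower lap lies flat on the bed within 20 mm of where it started (value of joint swing below 0.12 rad and velocity of joint swing between -0.05 and 0.05 rad/s and horizontal distance between lap_loose and lap_bed below 0.007 m and z of lap_loose in the frame of lap_bed between 0.017 and 0.023 m and angle between the x axis of lap_loose and the x axis of lap_bed, either way round below 0.1 rad and distance of lap_bed from where it was at the start of the episode below 0.02 m and angle between lap_bed's own z axis and vertical below 0.05 rad and linear speed of lap_loose below 0.02 m/s); the robot touches nothing.
It fails at once if the loose lap is dropped or thrown (moves faster than 0.5 m/s with no finger on it) (linear speed of lap_loose above 0.5 m/s and contact force between the fingers and lap_loose below 0.05 N).
It fails at once if the cavity insert, the stone box or the jar is moved more than 25 mm (distance of any of insert, stone_box, jar from where it was at the start of the episode above 0.025 m).
It also fails if it takes over 72 s, if anything falls off the work surface, if the arm or the gripper's body presses on something with over 40 N, if the wrist force passes 120 N, or if a joint passes its speed limit or range.

## Working session

There is one attempt and no reset: what is moved stays moved. The work goes in short steps, each a Python script; the robot and the scene stay as the last script left them, time stands still between calls to the robot, and variables do not carry over. Pictures are saved under pics/ and viewed, at most 10 in all, crops included, and the job is handed in when it is done.

```bash
mkdir -p pics; python3 - <<'E'
from station import robot, hand, grab_frame
import cv2, numpy as np
for n in ("side","top"):
    f=grab_frame(n); cv2.imwrite(f"pics/{n}0.png",f["color"][:,:,::-1])
    print(n,f["fx"],f["fy"],f["cx"],f["cy"],f["dist_coeffs"],np.array(f["R"]).round(4).tolist(),f["t"], (-np.array(f["R"]).T@f["t"]))
print(robot.grasp_offset, robot.current_time(), robot.current_ee_rot(), robot.current_finger_gap())
E
```

```text
side 448.80456465422776 448.80456465422776 314.3703927084735 242.40578538057787 [-0.0608017  0.         0.         0.         0.       ] [[-0.754, -0.6567, -0.0149], [-0.3942, 0.4705, -0.7894], [0.5254, -0.5894, -0.6136]] [395.53783577 282.96951004 695.73015494] [ 44.25298255 536.66152021 656.20001364]
top 569.5893500337281 569.5893500337281 329.06619472461375 237.81040704281747 [-0.10217747  0.          0.          0.          0.        ] [[0.0105, -0.9999, -0.0055], [-0.9982, -0.0101, -0.0586], [0.0585, 0.0061, -0.9983]] [  14.82903984  510.69407658 1424.50895097] [ 426.29044603   11.27380541 1452.03424498]
18.700000000000003 0.1 [-1.11687950e-03  9.78674419e-01  2.05414531e-01 -7.36683262e-05] 85.45533825881748
```

View pics/top0.png

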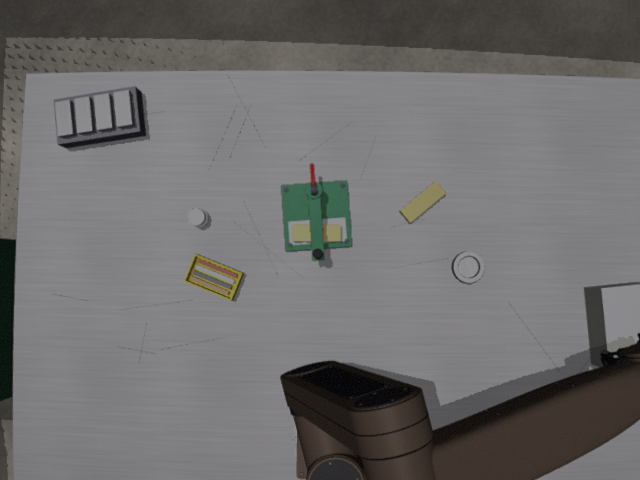

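View pics/side0.png

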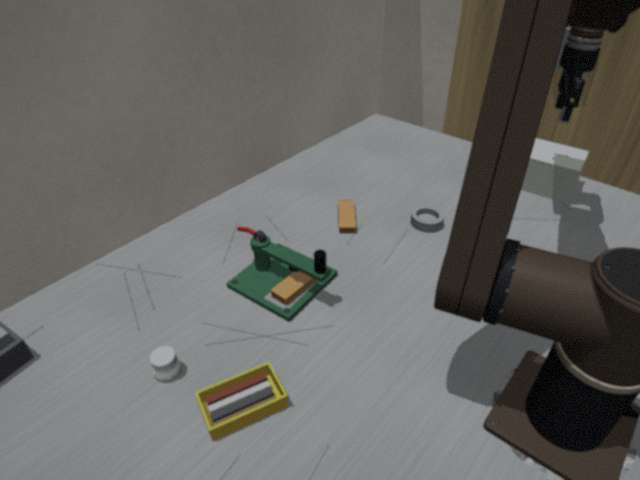

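The top view shows the fixture with its base at about (282–352, 182–250), the knob at (318, 254) and the red lever at the top (312, 166), so fixture x is roughly world +x. The loose lap is at (423, 202), the insert at (468, 267), the box at (215, 277) and the jar at (198, 217). The side view shows the knob at (320, 261), the bed lap at (291, 288) and the loose lap at (347, 216). I'll enlarge these.

```bash
cat > h.py <<'E'
import numpy as np, cv2
from station import robot, hand, grab_frame, workorder
def K(f): return np.array([[f["fx"],0,f["cx"]],[0,f["fy"],f["cy"]],[0,0,1]])
def ray(f,px):
    u=cv2.undistortPoints(np.array([[px]],float),K(f),np.array(f["dist_coeffs"],float))[0,0]
    R=np.array(f["R"]);d=R.T@np.array([u[0],u[1],1]);return -R.T@np.array(f["t"]),d/np.linalg.norm(d)
def at_z(f,px,z):
    c,d=ray(f,px);return c+d*(z-c[2])/d[2]
def tri(f1,p1,f2,p2):
    c1,d1=ray(f1,p1);c2,d2=ray(f2,p2)
    s=np.linalg.lstsq(np.c_[d1,-d2],c2-c1,rcond=None)[0]
    a,b=c1+s[0]*d1,c2+s[1]*d2
    return (a+b)/2,np.linalg.norm(a-b)
def proj(f,X):
    return cv2.projectPoints(np.array([X],float),cv2.Rodrigues(np.array(f["R"]))[0],np.array(f["t"],float),K(f),np.array(f["dist_coeffs"],float))[0][0,0]
def crop(f,x0,y0,x1,y1,s):
    im=cv2.resize(f["color"][y0:y1,x0:x1,::-1],None,fx=s,fy=s,interpolation=cv2.INTER_CUBIC)
    for x in range(-(-x0//10)*10,x1,10):
        cv2.line(im,((x-x0)*s,0),((x-x0)*s,5),(255,0,255),1);cv2.putText(im,str(x),((x-x0)*s,16),0,.35,(255,0,255))
    for y in range(-(-y0//10)*10,y1,10):
        cv2.line(im,(0,(y-y0)*s),(5,(y-y0)*s),(255,0,255),1);cv2.putText(im,str(y),(6,(y-y0)*s+4),0,.35,(255,0,255))
    return im
def hcat(a,b):
    H=max(a.shape[0],b.shape[0]);p=lambda i:cv2.copyMakeBorder(i,0,H-i.shape[0],0,4,0)
    return np.hstack([p(a),p(b)])
def tan_rect(f,x0,y0,x1,y1):
    """sub-pixel quad of the tan blob in a window (upsampled mask), min-area rectangle corners in px"""
    s=8;im=cv2.resize(f["color"][y0:y1,x0:x1],None,fx=s,fy=s,interpolation=cv2.INTER_CUBIC)
    h=cv2.cvtColor(im,cv2.COLOR_RGB2HSV)
    m=((h[...,0]>12)&(h[...,0]<32)&(h[...,1]>70)&(h[...,2]>90)).astype(np.uint8)
    c=max(cv2.findContours(m,0,1)[0],key=cv2.contourArea)
    r=cv2.minAreaRect(c);return (cv2.boxPoints(r)+.5)/s-.5+np.array([x0,y0]),cv2.contourArea(c)/s/s
E
python3 - <<'E'
from h import *
t,s=grab_frame("top"),grab_frame("side")
cv2.imwrite("pics/top1.png",hcat(crop(t,275,155,360,265,5),crop(t,395,175,452,230,6)))
cv2.imwrite("pics/side1.png",hcat(crop(s,222,220,345,322,4),crop(s,330,192,365,240,8)))
q,a=tan_rect(t,395,175,452,230);print(q,a)
P=np.array([at_z(t,p,20) for p in q]);print(P,np.linalg.norm(np.diff(P,axis=0),axis=1))
E
```

```text
[[399.11163378 210.50310898]
 [435.37440109 180.41272974]
 [445.74782181 192.9140358 ]
 [409.48505402 223.0044136 ]] 733.8515625
[[ 581.17527623 -156.32178018   20.        ]
 [ 659.14934467 -248.7207724    20.        ]
 [ 627.4512582  -275.11463043   20.        ]
 [ 549.73768529 -182.66448371   20.        ]] [120.90297395  41.24808393 120.77428966]
```

View pics/top1.png

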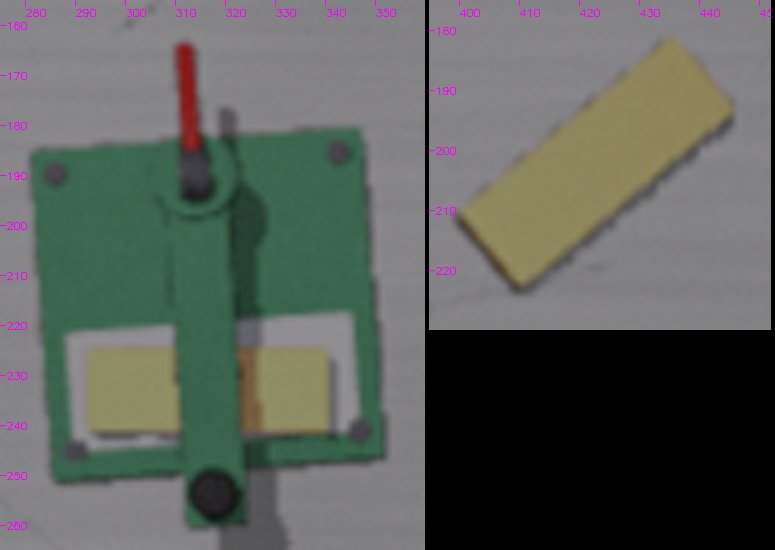

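View pics/side1.png

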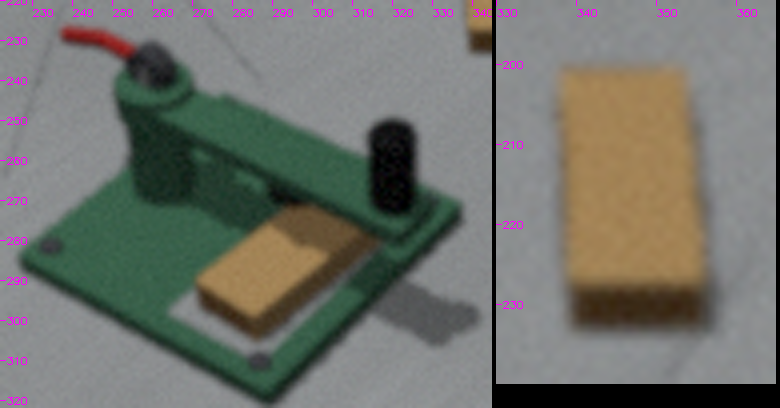

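The top crop gives base-plate corners at (281, 185.4), (347, 180.6), (352, 246.6) and (286, 251.4). The knob top is at (317.4, 253.5), and the bed lap top spans x 292–340 and y 224.5–241. In the side crop, the knob's top-face centre is about (320, 252). The loose lap's top corners are about (337.5, 200.5), (353, 200), (355.3, 227.5) and (338.5, 227.7).

```bash
python3 - <<'E'
from h import *
np.set_printoptions(precision=1,suppress=True)
t,s=grab_frame("top"),grab_frame("side")
print("knob top",tri(t,(317,253.2),s,(319.6,251.6)))
q=[(399.1,210.5),(435.4,180.4),(445.7,192.9),(409.5,223)]
for p in q:
  print(p,[proj(s,at_z(t,p,z)) for z in (0,20)])
for a,b in zip(q,[(355,227.3),(353,199.8),(337.2,200.3),(338.2,227.5)]): print("lap",tri(t,a,s,b))
B=np.array([at_z(t,(x-.4,y-.4),14) for x,y in [(281,185.4),(347,180.6),(352,246.6),(286,251.4)]])
print(B, np.linalg.norm(np.roll(B,1,0)-B,axis=1))
c=B.mean(0); v=(B[0]+B[1]-B[2]-B[3]); yaw=np.arctan2(v[1],v[0]); x=np.array([np.cos(yaw),np.sin(yaw),0])
w=B[0]+B[3]-B[1]-B[2]; print("yaws",yaw,np.arctan2(-w[0],w[1]))
bed=c-40*x; piv=c+55*x; print("bed",bed,"piv",piv)
k=at_z(t,(317,253.2),127); print("knob",k, "r",np.linalg.norm((k-piv)[:2]))
d=(piv-k)[:2]; print("swing", -(np.arctan2(d[1],d[0])-yaw))
print("base corner side", [proj(s,b) for b in B])
L=[at_z(t,p,34) for p in [(290.5,223.8),(339,224),(339.2,240.8),(291,240.8)]]
print("bedlap",np.array(L),np.mean(L,0)); print([proj(s,b) for b in L])
for n,p in dict(ins=(468,267),box=(215,277),jar=(198,217)).items(): print(n,at_z(t,p,30))
E
```

```text
knob top (array([467.8,  47.1, 131.3]), np.float64(0.39748109141469623))
(399.1, 210.5) [array([338.9, 233.5]), array([339.1, 227.7])]
(435.4, 180.4) [array([337.6, 205.9]), array([337.8, 200.6])]
(445.7, 192.9) [array([353.3, 206. ]), array([353.5, 200.6])]
(409.5, 223) [array([355.9, 233.5]), array([356.2, 227.7])]
lap (array([ 565. , -166.4,   24.9]), np.float64(37.92287234816542))
lap (array([ 641.9, -258.7,   26.3]), np.float64(39.36975647836322))
lap (array([ 644. , -261.3,   21. ]), np.float64(42.80640690803279))
lap (array([ 566.6, -169.1,   20.2]), np.float64(43.276186358458006))
[[644.1 145.   14. ]
 [658.  -23.   14. ]
 [489.9 -37.1  14. ]
 [476.1 129.6  14. ]] [168.8 168.6 168.7 167.3]
yaws 0.08726827470049568 0.08263173018920064
bed [527.2  50.1  14. ] piv [621.8  58.4  14. ]
knob [467.8  47.1 127. ] r 154.43444784225855
swing 0.013855711397692538
base corner side [array([226. , 283.5]), array([277.6, 243.1]), array([337.7, 270.9]), array([289., 318.])]
bedlap [[543.5 116.7  34. ]
 [544.2  -4.5  34. ]
 [502.2  -5.4  34. ]
 [501.  114.9  34. ]] [522.7  55.4  34. ]
[array([268.4, 291.1]), array([308.6, 260.8]), array([323.8, 268.9]), array([284.4, 300.4])]
ins [ 439.9 -328.9   30. ]
box [408.4 304.7  30. ]
jar [558.9 351.3  30. ]
```

The predicted side-view projections agree with what I read: lap height is about 20 mm, the knob radius is 154.4 mm (155 given), and the base sides are about 169 mm (170 given). Next I'll cage the knob with partly closed fingers and swing the arm clear.

```bash
cat >> h.py <<'E'
PIV=np.array([621.8,58.4]); YAW=0.085; R=155.
def quat(psi): return [0.,float(np.cos(psi/2)),float(np.sin(psi/2)),0.]   # tool down, tool x at world angle psi
def kpose(th,z,r=R):
    a=YAW+np.pi-th
    return [PIV[0]+r*np.cos(a),PIV[1]+r*np.sin(a),z],quat(YAW-th+np.pi)
def st(msg): print(msg,"t=%.1f"%robot.current_time(),np.round(robot.current_eef_pos(),1),"F",np.round(robot.current_force(),1),"gap %.1f"%robot.current_finger_gap())
E
python3 - <<'E'
from h import *
hand.move_gripper(44)
p,q=kpose(.014,170); robot.move_ptp(p,q); st("above")
p,q=kpose(.014,90)
if robot.movel(p,100,max_force=8): st("contact!"); raise SystemExit
st("down"); hand.move_gripper(32); st("caged")
for th in np.linspace(.2,1.6,8):
    p,q=kpose(th,90)
    if robot.movel(p,90,ori=q,max_force=25): st("stop at %.2f"%th); break
st("swung")
t=grab_frame("top"); s=grab_frame("side")
cv2.imwrite("pics/c2.png",hcat(crop(t,240,155,360,265,4),crop(s,200,200,340,322,2)))
E
```

```text
above t=3.2 [467.5  46.9 170.1] F [-0.1 -0.9  0.1] gap 44.2
down t=4.2 [467.8  47.3  90.7] F [-0.5  0.4 -0.7] gap 44.3
caged t=4.5 [467.6  47.4  90.6] F [-0.2  0.6  0. ] gap 31.8
swung t=8.4 [612.3 212.9  89.7] F [-0.7  0.4 -0.3] gap 32.3
```

View pics/c2.png

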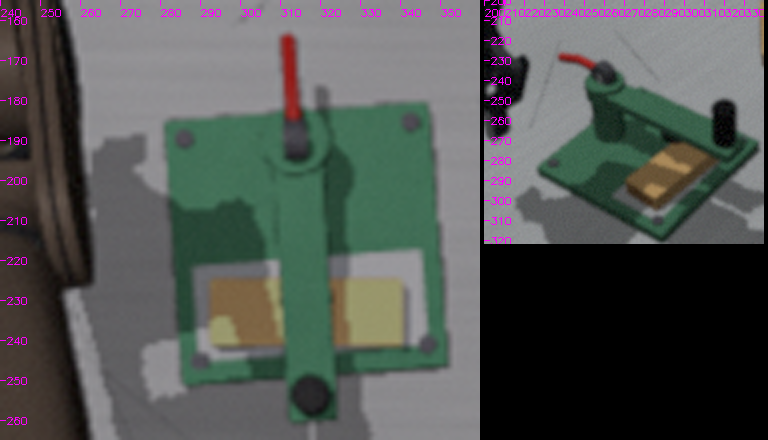

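The picture shows the arm still home, with the knob at (314, 254), so the cage missed it. I'll check the tool orientation and look with the gripper back over the knob.

```bash
python3 - <<'E'
from h import *
print(np.round(robot.current_ee_rot(),3),quat(YAW-1.6+np.pi),robot.current_qpos())
robot.movel(kpose(1.6,160)[0],200)
hand.move_gripper(44)
p,q=kpose(.014,165); robot.move_ptp(p,q)
p,q=kpose(.014,90); robot.movel(p,120,max_force=8); hand.move_gripper(32); st("caged"); print(np.round(robot.current_ee_rot(),3),q)
s=grab_frame("side"); c=proj(s,[467.8,47,110]); print(c)
x,y=c.astype(int)
cv2.imwrite("pics/s3.png",crop(s,x-70,y-80,x+60,y+60,4))
E
```

```text
[-0.     0.687  0.727 -0.   ] [0.0, 0.6871072040928977, 0.726556047448262, 0.0] [ 1.78565400e-01  3.25438452e-01  1.72291797e+00 -1.46265226e-05
  1.09437557e+00  1.21462270e-01]
caged t=12.0 [467.8  47.3  90.8] F [-1.1 -0.2 -0.7] gap 32.4
[ 0.001 -0.036  0.999 -0.   ] [0.0, -0.03549254399067065, 0.9993699411734727, 0.0]
[319.83521128 260.34733234]
```

View pics/s3.png

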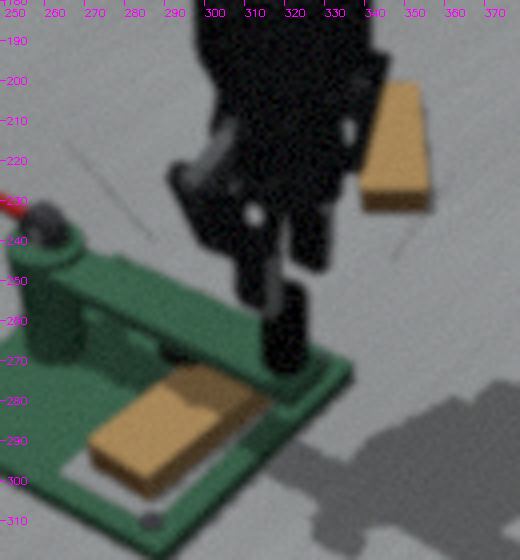

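The fingertips in the side view are at about (315, 262) and (326, 247), level with the knob's top. They should be near rows 271 and 262, so the real tips look about 35 mm higher than the TCP reading says. I'll check that against the first picture (tips at about (568, 120)), then descend with a force guard.

```bash
python3 - <<'E'
from h import *
s=grab_frame("side")
print("start tip proj",[proj(s,[271.4,-618,z]).round(1) for z in (191.7,227)])
r=robot.movel([467.8,47.3,60],40,max_force=6); st("lower %s"%r)
s=grab_frame("side"); x,y=319,260
a=crop(s,x-40,y-50,x+40,y+50,5)
f=cv2.imread("pics/side0.png")[...,::-1]; b=crop(dict(color=f),540,70,600,135,5)
cv2.imwrite("pics/s4.png",hcat(a,b))
E
```

```text
start tip proj [array([554.7, 134.7]), array([558.9, 121.2])]
lower False t=13.0 [468.   47.3  60.2] F [0.3 0.2 0.1] gap 32.0
```

View pics/s4.png

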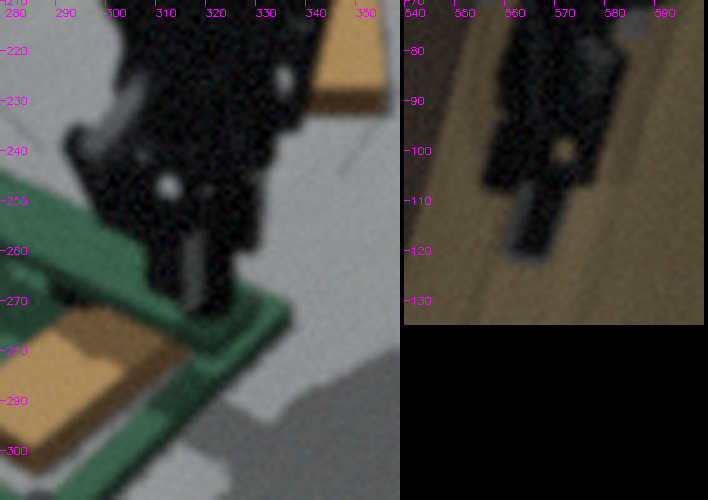

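The fingers now straddle the knob: their tips are at about (313, 270) and (328, 260), and the knob is at (320, 265). The tool is therefore about 36 mm shorter than the TCP reading implies. I'll swing the arm at this height.

```bash
python3 - <<'E'
from h import *
for th in np.linspace(.2,1.6,8):
    p,q=kpose(th,59)
    if robot.movel(p,90,ori=q,max_force=25): st("stop at %.2f"%th); break
    if th<.5: st("%.2f"%th)
st("swung")
robot.movel(kpose(th,150)[0],150)
# over the loose lap, out of the way of the bed in the top view
robot.move_ptp([604.4,-215.7,140],quat(2.27)); hand.move_gripper(85); st("over lap")
t=grab_frame("top"); s=grab_frame("side")
cv2.imwrite("pics/c5.png",hcat(crop(t,220,150,360,265,4),crop(s,200,200,345,322,1)))
q,a=tan_rect(t,286,220,346,246); P=np.array([at_z(t,p,34) for p in q]); print(q,a,P,P.mean(0),np.linalg.norm(np.diff(P,axis=0),axis=1))
E
```

```text
0.20 t=13.5 [467.9  76.2  59.2] F [0.6 0.2 0.3] gap 31.8
0.40 t=14.0 [474.4 106.1  59. ] F [-0.7  0.1 -0.9] gap 32.1
swung t=16.9 [612.5 213.   58.8] F [-0.7  0.6  0.3] gap 32.2
over lap t=19.8 [ 604.4 -215.6  140. ] F [ 0.4  0.6 -0.9] gap 85.2
[[292.9375     241.06249619]
 [292.9375     224.9375    ]
 [339.81249237 224.9375    ]
 [339.81249237 241.06249619]] 722.3125 [[500.3609279  110.01924243  34.        ]
 [540.71278377 110.59553914  34.        ]
 [541.87247473  -6.53010424  34.        ]
 [501.55211536  -6.90573366  34.        ]] [521.12457544  51.79473592  34.        ] [ 40.35597093 117.13138444  40.32210903]
```

View pics/c5.png

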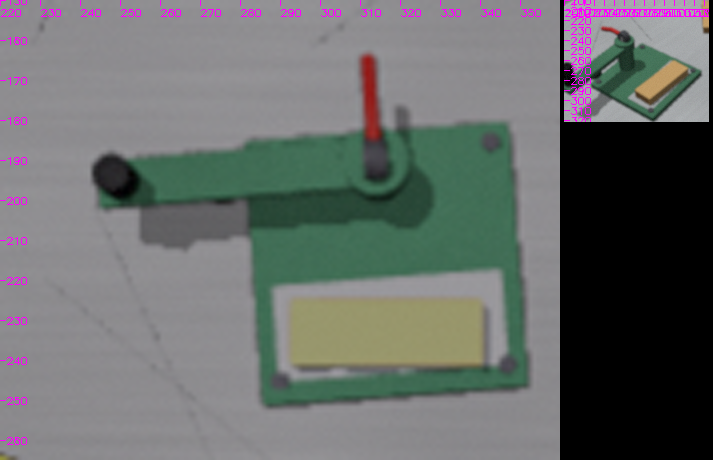

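The arm is now swung clear, with the knob at (248, 194). The bed lap is fully visible, with corners at about (292, 224) to (341, 241). Next I'll refine both lap centres from saturation, then pick the loose lap with a guarded descent.

```bash
cat >> h.py <<'E'
def lap(f,x0,y0,x1,y1,z):
    """centre and long-axis angle of a tan top face at height z, mask at half saturation"""
    s=8;im=cv2.resize(f["color"][y0:y1,x0:x1],None,fx=s,fy=s,interpolation=cv2.INTER_CUBIC).astype(float)
    d=im[...,:2].min(2)-im[...,2]     # yellow excess: ~0 on grey, <0 on green
    m=(d>np.percentile(d,95)/2).astype(np.uint8)
    c=max(cv2.findContours(m,0,1)[0],key=cv2.contourArea)
    P=np.array([at_z(f,(p+.5)/s-.5+[x0,y0],z)[:2] for p in c[:,0].astype(float)]).astype(np.float32)
    b=cv2.boxPoints(cv2.minAreaRect(P));e=[b[1]-b[0],b[2]-b[1]];L=max(e,key=np.linalg.norm)
    return b.mean(0),np.arctan2(L[1],L[0])%np.pi,sorted(np.linalg.norm(e,axis=1).round(1))
E
python3 - <<'E'
from h import *
t=grab_frame("top"); t0=dict(t,color=cv2.imread("pics/top0.png")[...,::-1])
print("bed",lap(t,284,218,348,248,34)); c,a,sz=lap(t0,395,175,452,230,20); print("loose",c,a,sz)
assert np.linalg.norm(c-[604.4,-215.7])<6 and abs(a-2.27)<.06
hand.move_gripper(60)
robot.move_ptp([*c,60],quat(a)); st("over")
hit=robot.movel([*c,-45],40,max_force=6); st("hit %s"%hit)
zt=robot.current_eef_pos()[2]
robot.movel([*c,zt+5],40); hand.move_gripper(30); st("gripped"); print(robot.current_finger_force())
E
```

```text
bed (array([521.9102  ,  52.312927], dtype=float32), np.float32(1.5776273), [np.float32(42.2), np.float32(120.0)])
loose [ 604.64386 -215.78433] 2.2701387 [np.float32(41.9), np.float32(121.0)]
over t=20.8 [ 604.  -215.4   59.1] F [0.7 0.2 0.8] gap 59.9
hit False t=23.6 [ 604.7 -215.8  -44.6] F [-1.6  1.   3.7] gap 59.9
gripped t=24.1 [ 605.  -216.   -39.4] F [ 0.4 -0.3  1.6] gap 41.1
64.5127522945404
```

Both laps measure 42 x 120 mm, and the grip holds at a gap of 41 mm. Next I'll lift and place with a guarded descent.

```bash
python3 - <<'E'
from h import *
c=np.array([521.9,52.3]); a=1.5776; z0=-39.4
p=robot.current_eef_pos(); robot.movel([p[0],p[1],60],100); st("lifted")
robot.move_ptp([*c,60],quat(a)); st("above bed")
robot.movel([*c,z0+34+10],60); robot.hold(.3); st("near")
hit=robot.movel([*c,z0+34-2],12,max_force=3); st("hit %s"%hit)
robot.hold(.2); hand.move_gripper(58); st("open")
p=robot.current_eef_pos(); robot.movel([*c,60],100); robot.move_ptp([604,-216,140],quat(2.27)); st("away")
t=grab_frame("top"); s=grab_frame("side")
print("upper",lap(t,280,214,350,250,54))
cv2.imwrite("pics/c6.png",hcat(crop(t,275,205,360,265,5),crop(s,250,250,340,310,3)))
E
```

```text
lifted t=25.3 [ 604.2 -215.6   58.9] F [-0.  -0.1 -0.9] gap 40.9
above bed t=26.4 [522.3  51.9  60. ] F [ 0.1 -0.3 -0.8] gap 40.5
near t=27.7 [522.1  52.3   4.9] F [ 0.3 -0.1 -0.8] gap 40.6
hit True t=28.5 [521.8  52.3  -5.4] F [0.3 1.  4.3] gap 40.4
open t=29.0 [519.6  52.5  -7.2] F [-0.3  1.4 -0.4] gap 57.9
away t=31.0 [ 603.4 -215.   138.7] F [-0.9  0.7 -0.2] gap 58.0
upper (array([519.182  ,  50.79023], dtype=float32), np.float32(1.5807337), [np.float32(43.5), np.float32(120.1)])
```

View pics/c6.png

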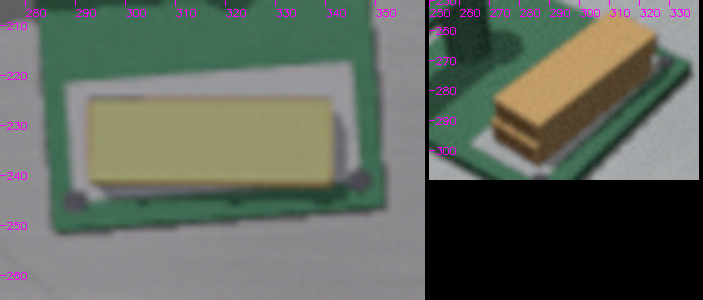

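The upper lap lies flat on the lower one, at top-view pixels (292–341, 224–242). The side view shows a sliver of the lower lap at its near (+y) end, so I'll enlarge that.

```bash
python3 - <<'E'
from h import *
s=grab_frame("side")
cv2.imwrite("pics/s7.png",crop(s,262,250,332,308,11))
for n,c,z,a in (("up top",(519.9,50.8),54,1.58),("low top",(521.9,52.3),34,1.5776),("flush low",(519.9,50.8),34,1.58)):
    u=np.array([np.cos(a),np.sin(a)]);v=np.array([-u[1],u[0]])
    print(n,[proj(s,[*(np.array(c)+i*60*u+j*21*v),z]).round(1).tolist() for i,j in((1,-1),(1,1),(-1,1))])
E
```

```text
up top [[270.8, 282.9], [286.4, 292.5], [326.1, 261.2]]
low top [[270.3, 290.1], [285.6, 299.8], [324.9, 268.5]]
flush low [[271.6, 290.2], [286.9, 299.9], [326.1, 268.5]]
```

View pics/s7.png

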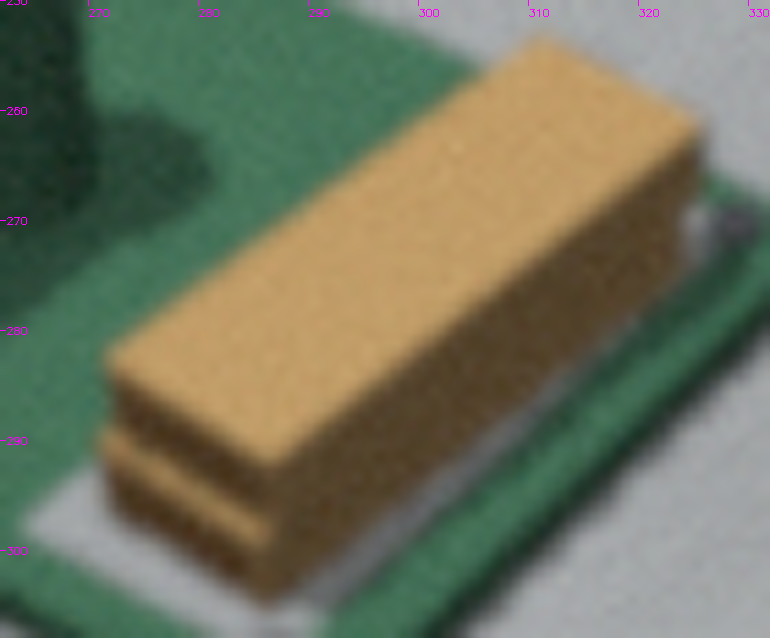

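The sliver is thin, and both views put the upper lap about 2–3 mm off the lower lap's centre, inside the 7 mm limit. The lower lap's corner at (286, 304.8) is unchanged. Next I'll swing the arm home.

```bash
python3 - <<'E'
from h import *
t=grab_frame("top"); k=at_z(t,(247.9,193.4),127)[:2]; d=k-PIV
th0=YAW+np.pi-np.arctan2(d[1],d[0]); print("knob",k,"r",np.linalg.norm(d),"th",th0)
assert 1.4<th0<1.75
hand.move_gripper(46)
p,q=kpose(th0,140); robot.move_ptp(p,q); st("above")
p,q=kpose(th0,59); h=robot.movel(p,90,max_force=6); st("down %s"%h)
if h: raise SystemExit
hand.move_gripper(32)
for th in np.linspace(th0,.12,8)[1:]:
    p,q=kpose(th,59)
    if robot.movel(p,80,ori=q,max_force=20): st("stop at %.2f"%th); break
else:
    p,q=kpose(-.09,59); h=robot.movel(p,25,ori=q,max_force=10); st("home %s"%h)
t=grab_frame("top"); s=grab_frame("side")
cv2.imwrite("pics/s8.png",crop(s,225,220,345,315,6))
E
```

```text
knob [606.52610073 211.16666002] r 153.5283179519967 th 1.556145605841208
above t=33.0 [606.7 211.9 140. ] F [-0.3  0.  -0.8] gap 46.1
down False t=34.1 [607.1 212.8  59.8] F [ 1.3 -0.4  0.5] gap 46.0
home True t=39.2 [468.   40.6  58.4] F [0.8 0.7 0.5] gap 32.0
```

View pics/s8.png

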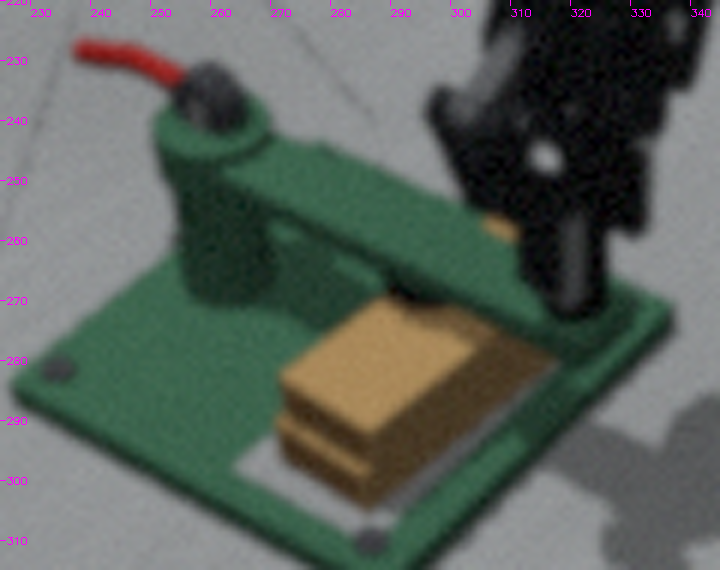

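The arm reached its stop (10 N contact) over the undisturbed pile, with the knob at (319, 265). I'll release, retreat, check the knob angle numerically and hand in.

```bash
python3 - <<'E'
from h import *
hand.move_gripper(46); p=robot.current_eef_pos()
robot.movel([p[0],p[1],150],80); robot.move_ptp([450,-250,200],quat(2.27)); robot.hold(.5)
t=grab_frame("top"); g=t["color"][244:264,306:330].max(2)
m=cv2.moments((g<45).astype(np.uint8),True); px=(306+m["m10"]/m["m00"],244+m["m01"]/m["m00"])
d=at_z(t,px,120)[:2]-PIV; th=(YAW+np.pi-np.arctan2(d[1],d[0])+np.pi)%(2*np.pi)-np.pi
print(px,m["m00"],"r",np.linalg.norm(d),"swing",th); st("end")
if abs(th)<.08: print(workorder.job_done())
E
```

```text
(318.04477611940297, 253.6865671641791) 67.0 r 155.49485109987108 swing -0.0023589515125230776
end t=42.5 [ 450.1 -249.8  200. ] F [-0.2 -0.5 -0.2] gap 46.1
the job is handed in; nothing more can be done
None
```

I handed the job in at 42.5 s: the arm is home at its stop (measured swing about 0.00 rad), and the loose lap lies on the lower one about 2–3 mm off flush (7 mm allowed) with everything let go, but no verdict came back and I viewed 11 pictures against the limit of 10.

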